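# Press a new heatsink home on its thermal pad

## Robot

A 6-joint arm with a two-finger parallel gripper is mounted at the origin on the work surface. World frame = base frame: x ahead of the robot, y to its left, z up, the work surface at z = 0. Lengths are in mm, angles in rad, forces in N, time in s.
With the tool pointing down it reaches from about 325 to 875 mm from the base axis. Payload 4.4 kg.
Tool frame: the origin (TCP) lies on the centre line of the jaws, within the pads' length; the fingertips stand ahead of it and the grasp point (between the pads) lies 6 mm ahead of it (ctrl.tcp_to_tips is the z of the fingertips in the tool frame, in mm); z points along the fingers, y is the direction in which the jaws open and shut (so a half turn about z gives the same grasp; the last joint's range is limited). The gripper opens to 85 mm and grips with 20 to 120 N. Pads are 22 mm wide; open, the fingers measure 114 mm over their backs; the gripper's body (76 mm by 85 mm) begins 54 mm behind the grasp point. The pads swing forward as they close: fully open they stand 13 mm farther back than shut.
Start: joints at [1, 0.207, 1.542, -0, 1.393, -0.15], TCP at [234.892, 524.837, 256.282] pointing down, gripper open.
Joint ranges: [-2.73, 2.73], [-0.86, 2.22], [0.23, 2.46], [-1.11, 4.25], [0.08, 2.63], [-2.82, 2.82]. Speed limits (rad/s): [2.79, 2.79, 3.14, 3.14, 3.14, 3.14].

## Interface

Orientations are given as a 3x3 rotation matrix whose columns are the frame's x, y, z axes.
In Python, from plant import ctrl, sensors, optics gives the robot as it stands. Calls block until the motion is done:
- ctrl.move_ptp(position, orientation): joint-space move of the TCP to a pose.
- ctrl.move_l(position, rot=None, vel=150, threshold=None): straight line of the TCP; rot=None keeps the orientation; vel is the mean speed in mm/s. With threshold (N) it stops when the force on the tool has changed by that much, and returns True; else False.
- ctrl.set_joints(angles): joint-space move.
- ctrl.gripper_to(opening, force=None): finger opening in mm; force is the grip in N (None keeps the last); returns when the fingers have stopped.
- ctrl.hold(seconds).
- ctrl.solve_ik(position, orientation): joint angles nearest the present ones, or None.
- sensors.read_state(): the state.
- optics.grab_frame(name): name is "side" or "top"; returns (picture, depth): 384x512x3 uint8, red, green, blue; 384x512 float32, mm along the optical axis (not along the pixel's ray), 0 where there is no reading.
- optics.camera_params(name): a dict with "mtx" (3x3 intrinsics, pixels), "R" (3x3) and "t" (3): a world point X has camera coordinates R X + t. Camera axes: x right, y down, z forward; pixel columns grow to the right and rows downward; lengths in mm; the calibration is good to about 2 mm. A picture is of the moment at which its call begins. camera_params takes no time and is no camera call.
A pose or a line that the arm cannot do raises ctrl.MotionError and nothing moves.
- ctrl.finish_job(): hands the job in, once; it reports no verdict.
The state is a dict: "t": time; "q": joint angles; "qvel": joint speeds; "tau": joint torques, N m; "eef_pos": TCP position; "eef_rot": TCP orientation; "force": force on the tool from outside, world axes, zero at the start; "wrist_torque": the same for the moment, N m; "grip_width": finger opening in mm.
Only numpy, scipy, OpenCV 4.12 (cv2) and the standard library are available. Lean on these libraries where they do the work, as an engineer would, in place of code of your own. Each camera call takes 0.05 s, during which the arm holds its last target.

## Task

The silver heatsink on the green driver board has just been laid on its soft thermal pad: with the fingertips, press it gently straight down in the middle of its fins with about ten newtons, keep the pressure on for two seconds so that the pad takes, then withdraw. It must stay level, square and centred on its chip; do not grip, lift or slide it, and touch nothing else: the bonds on the other two boards, green with a black heatsink and blue with a silver one, are still setting.

Things in the scene. Friction and masses are not known exactly. Their poses are not given: they have to be found in the camera images.
- heatsink: THE ONE TO PRESS: silver aluminium heatsink, 70 x 60 mm (its x and y), 32 mm high, ten upright fins 1.8 mm thick (4.7 mm gaps) running along its x axis on a 6 mm base; about 150 g, loose, lying on the pad of the green board. Origin: centre of its underside, z up; 31 mm above the table at the start. Pressed more than about 12 mm off its middle it rocks, as the pad under it is only 36 mm square
- heatsink_top (a point): centre of the fin tops of that heatsink, 32 mm above its underside, axes as the heatsink's; 63 mm above the table at the start. Nothing else on its board stands higher than 49 mm above the table
- pad (a joint): how far the pink thermal pad under that heatsink is squeezed, in m: 0 fresh, 0.004 solid. The pad is 36 x 36 x 6 mm, springy with a lasting set: it begins to give when the fingers press with about 1.5 N, then 1 mm for every 3.5 N more (10 N: about 2.4 mm), and when let go it recovers only to about 1.2 mm. A press of 8 to 15 N is right; more than 45 N would crack the chip
- chip_center (a point): top centre of the chip (pad's underside) on which that heatsink belongs, 25 mm above the table; axes as the board's
- board_green_silver: the driver board under that heatsink: plywood base 120 x 155 x 9 mm, green circuit board 105 x 140 mm on brass standoffs, its top 21 mm above the table, with two black capacitors 28 mm tall, a copper choke and blue screw terminals on its +y half; chip 24 mm to -y of the middle. Fixed to the table. Origin: centre of the underside of the base, y along its long side
- board_green_black: neighbouring driver board: green circuit board, BLACK heatsink (70 x 60 x 32 mm, fin tops 61.5 mm above the table). Its bond is setting, not to be touched. Same base and layout as board_green_silver; fixed. Origin: centre of the underside of its plywood base
- board_blue_silver: neighbouring driver board: BLUE circuit board, silver heatsink (70 x 60 x 32 mm, fin tops 61.5 mm above the table). Its bond is setting, not to be touched. Same base and layout; fixed. Origin: centre of the underside of its plywood base
- cup: loose white paper coffee cup with brown sleeve and black lid, 86 mm across, 114 mm high, beyond the boards. Origin: centre of its underside
- spare_heatsink: loose small spare heatsink, silver, 30 x 30 x 18 mm, lying on the table beyond the boards. Origin: centre of its underside
- crimper: loose crimping tool with orange handles and dark head, lying flat, 225 mm long, 26 mm high. Origin: on the table under its middle; handles along its -x
- marker: loose white marker pen with black cap, 131 mm long, 17 mm thick, lying. Origin: on the table under its middle
- wood_strip: loose plywood strip 30 x 120 x 5 mm, an offcut beyond the boards. Origin: centre of its underside
- tape_roll: loose yellow roll of tape, 72 mm across, 24 mm high, lying flat. Origin: centre of its underside
- laptop: closed dark laptop 235 x 335 x 20 mm on the robot's right, stays put. Origin: centre of its underside
- organiser: clear parts box 190 x 280 x 47 mm with its lid shut, on the robot's left, stays put. Origin: centre of its underside
- back_row: fixed equipment along the back of the table, one entry: origin at a small washer on the table beyond the boards; relative to it a grey bench power supply (220 x 130 x 185 mm) stands centred 40 mm to +x and 584 mm to +y, a grey soldering station (120 x 100 x 85 mm, with an iron stand at its left) 10 mm to +x and 656 mm to -y, and a small hacksaw with green grip (290 mm long, along y, 23 mm high) lies centred 105 mm to +x, 274 mm to +y
Mind the look-alikes: they are no part of the job. Leave any red look-alike of the board_green_silver alone.

How it is judged (in metres and radians):
On the way:
1. the fingertips press the silver heatsink of the green board, pad squeezed more than 1.5 mm, with more than 3 N for 1.5 s without a break (contact force between heatsink and the fingers above 3 N and value of joint pad above 0.0015 m), for 1.5 s.
At the end, for the whole second after the job is handed in: The pad keeps a set of more than 0.6 mm, the heatsink lies at rest on it within 5 mm of the chip's centre, level within 0.05 rad and square to the board within 0.10 rad; every loose bystander is within 10 mm of where it was (value of joint pad above 0.0006 m and horizontal distance between heatsink_top and chip_center below 0.005 m and angle between heatsink_top's own z axis and vertical below 0.05 rad and angle between the x axis of heatsink_top and the x axis of chip_center, either way round below 0.1 rad and linear speed of heatsink below 0.01 m/s and height (world z) of heatsink_top below 0.0648 m and distance of each of cup, spare_heatsink, crimper, marker, wood_strip, tape_roll from where it was at the start of the episode below 0.01 m); the robot touches nothing.
It fails at once if the heatsink is pressed with more than 45 N or rocked by more than 0.08 rad ((contact force between heatsink and the fingers above 45 N or contact force between heatsink and the arm above 45 N) or angle between heatsink_top's own z axis and vertical above 0.08 rad).
It fails at once if the heatsink is lifted by more than 6 mm or slid more than 12 mm off its chip (height (world z) of heatsink_top above 0.069 m or horizontal distance between heatsink_top and chip_center above 0.012 m).
It fails at once if the fingers are put down around the heatsink as for a grasp (grasp point below its fin tops) (z of the grasp point in the frame of heatsink_top below -0.003 m and horizontal distance between the grasp point and heatsink_top below 0.045 m).
It fails at once if the robot touches one of the boards, the parts on them, another heatsink or the fixed equipment ((contact force between board_green_silver and the fingers above 0.5 N or contact force between board_green_silver and the arm above 0.5 N) or (contact force between board_green_black and the fingers above 0.5 N or contact force between board_green_black and the arm above 0.5 N) or (contact force between board_blue_silver and the fingers above 0.5 N or contact force between board_blue_silver and the arm above 0.5 N) or (contact force between laptop and the fingers above 0.5 N or contact force between laptop and the arm above 0.5 N) or (contact force between organiser and the fingers above 0.5 N or contact force between organiser and the arm above 0.5 N) or (contact force between back_row and the fingers above 0.5 N or contact force between back_row and the arm above 0.5 N)).
It fails at once if the robot touches a loose bystander, or one is moved by more than 10 mm ((contact force between cup and the fingers above 0.5 N or contact force between cup and the arm above 0.5 N) or (contact force between spare_heatsink and the fingers above 0.5 N or contact force between spare_heatsink and the arm above 0.5 N) or (contact force between crimper and the fingers above 0.5 N or contact force between crimper and the arm above 0.5 N) or (contact force between marker and the fingers above 0.5 N or contact force between marker and the arm above 0.5 N) or (contact force between wood_strip and the fingers above 0.5 N or contact force between wood_strip and the arm above 0.5 N) or (contact force between tape_roll and the fingers above 0.5 N or contact force between tape_roll and the arm above 0.5 N) or distance of any of cup, spare_heatsink, crimper, marker, wood_strip, tape_roll from where it was at the start of the episode above 0.01 m).
It also fails if it takes over 40 s, if anything falls off the work surface, if the arm or the gripper's body presses on something with over 40 N, if the wrist force passes 120 N, or if a joint passes its speed limit or range.

## Working session

There is one attempt and no reset: what is moved stays moved. The work goes in short steps, each a Python script; the robot and the scene stay as the last script left them, time stands still between calls to the robot, and variables do not carry over. Pictures are saved under pics/ and viewed, and the job is handed in when it is done.

```bash
ls; mkdir -p pics; python3 - <<'E'
from plant import ctrl, sensors, optics
import cv2, numpy as np
for n in("top","side"):
    p,d=optics.grab_frame(n); cv2.imwrite(f"pics/{n}0.png",p[:,:,::-1]); np.savez(f"{n}0.npz",p=p,d=d)
    c=optics.camera_params(n); print(n,c["mtx"].round(1).tolist(),(-c["R"].T@c["t"]).round(0),c["R"].round(2).tolist())
print(ctrl.tcp_to_tips); print(sensors.read_state())
E
```

```text
pics
top [[380.4, 0.0, 258.3], [0.0, 380.4, 194.1], [0.0, 0.0, 1.0]] [ 289.    5. 1304.] [[0.02, -1.0, 0.02], [-0.98, -0.02, -0.2], [0.2, -0.02, -0.98]]
side [[347.3, 0.0, 251.2], [0.0, 347.3, 188.0], [0.0, 0.0, 1.0]] [-108. -939.  954.] [[0.81, -0.58, -0.01], [-0.36, -0.5, -0.79], [0.46, 0.64, -0.61]]
25.0
{'t': 0.1, 'q': array([ 9.99518531e-01,  2.07349760e-01,  1.54282215e+00, -1.04022201e-05,
        1.39349774e+00, -1.50507929e-01]), 'qvel': array([ 0.00045545, -0.00168443, -0.00422028, -0.00039634,  0.0026848 ,
       -0.00014515]), 'tau': array([-5.89103674e-04, -3.84093297e+01, -2.92549270e+01, -1.68133120e-04,
        4.86347533e-03,  1.44669514e-05]), 'eef_pos': array([234.53641982, 524.2975879 , 255.22807287]), 'eef_rot': array([[-9.12775334e-01,  4.08460460e-01, -1.11443495e-03],
       [ 4.08461869e-01,  9.12773701e-01, -1.75272954e-03],
       [ 3.01306196e-04, -2.05505248e-03, -9.99997843e-01]]), 'force': array([ 0.40872712, -0.25067051, -0.22755473]), 'wrist_torque': array([-0.01029774, -0.01625409,  0.00923607]), 'grip_width': 85.40931214006169}
```

View pics/top0.png

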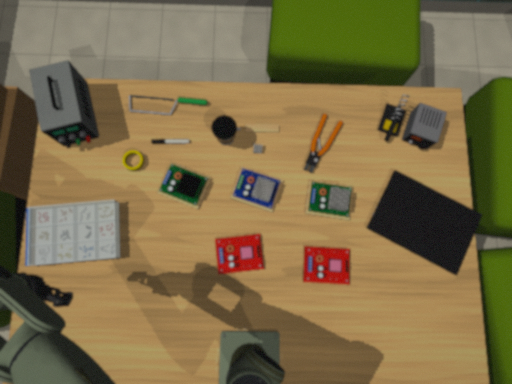

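View pics/side0.png

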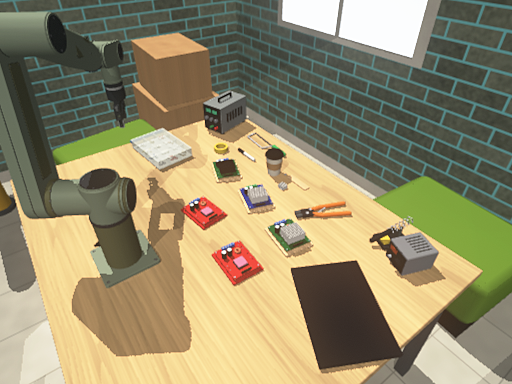

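Candidates in the top view are:
- (185,185): green board, black heatsink
- (258,188): blue board, silver heatsink
- (331,199): green board, silver heatsink
- (240,253) and (327,265): red boards with a bare pink pad

The board at (331,199) fits the description. I'll confirm it in an enlarged crop.

```bash
python3 - <<'E'
import cv2,numpy as np
a=cv2.imread("pics/top0.png")[170:230,295:370]; b=cv2.imread("pics/side0.png")[205:265,255:330]
f=lambda x:cv2.resize(x,(390,312) ,interpolation=cv2.INTER_CUBIC)
cv2.imwrite("pics/crop.png",np.hstack([f(a),f(b)]))
d=np.load("top0.npz")["d"]; print(d[180:222:3,306:358:3].round(0).astype(int))
E
```

```text
[[1347 1343 1344 1341 1345 1342 1343 1349 1348 1344 1347 1343 1350 1345
  1351 1348 1349 1343]
 [1340 1331 1320 1319 1318 1320 1336 1334 1341 1348 1344 1343 1345 1342
  1346 1345 1345 1341]
 [1341 1328 1314 1319 1319 1320 1311    0 1320 1321 1322 1323 1325 1331
  1331 1342 1343 1347]
 [1337 1327 1317 1307 1313 1311 1310 1319 1317 1292 1273 1286 1278 1317
  1316 1315 1334 1338]
 [1333 1327 1307 1303 1314 1305 1310 1313 1295 1282 1294 1280 1291 1277
  1289 1321 1339 1339]
 [1336 1324 1299 1314 1315 1312 1305 1309 1289 1273 1279 1273 1282 1272
  1286 1325 1335 1337]
 [1325 1319 1294 1312 1308 1281 1286 1315 1276 1266 1281 1291 1278 1284
  1274 1327 1331 1334]
 [1327 1311 1293 1307 1306 1274 1280 1310 1273 1288 1271 1282 1261 1278
  1273 1321 1332 1327]
 [1324 1307 1303 1306 1306 1279 1313 1307 1269 1278 1257 1276 1266 1272
  1302 1325 1336 1325]
 [1316 1305 1301 1303 1308 1274 1274 1303 1288 1269 1285 1270 1283 1263
  1301 1326 1329 1330]
 [1317 1304 1304 1301 1304 1302 1300 1298 1303 1303 1300 1286 1279 1287
  1303 1328 1327 1324]
 [1310 1316 1312 1311 1314 1308 1300 1299 1301 1303 1304 1299 1299 1306
  1303 1321 1327 1320]
 [1320 1315 1318 1318 1317 1319 1315 1316 1313 1312 1315 1313 1297 1300
  1304 1325 1326 1320]
 [1313 1314 1320 1314 1320 1316 1317 1313 1316 1319 1322 1322 1310 1313
  1314 1323 1317 1321]]
```

View pics/crop.png

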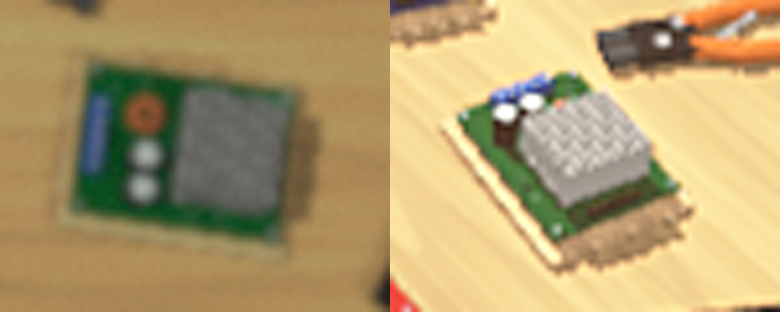

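The crop confirms it. The board at (331,199) is green, with a silver finned heatsink centred near (339,199), and its blue terminals and capacitors are on the left. I'll measure it two ways: the PCB outline cast onto z=21, and the heatsink mask in both views.

```bash
cat >h.py <<'E'
from plant import ctrl, sensors, optics
import cv2, numpy as np
def cast(n,uv,z):
    c=optics.camera_params(n); K,R,t=c["mtx"],c["R"],c["t"]; o=-R.T@t
    uv=np.atleast_2d(uv).astype(float); r=np.c_[uv,np.ones(len(uv))]@np.linalg.inv(K).T@R
    return o+r*((z-o[2])/r[:,2])[:,None]
def proj(n,X):
    c=optics.camera_params(n); p=(np.atleast_2d(X)@c["R"].T+c["t"])@c["mtx"].T; return p[:,:2]/p[:,2:]
E
python3 - <<'E'
from h import *
roi={"top":(170,230,295,370),"side":(205,265,255,330)}
for n in("top","side"):
    f=np.load(n+"0.npz");p=f["p"];a,b,c,d=roi[n]
    hsv=cv2.cvtColor(p,cv2.COLOR_RGB2HSV)
    g=np.zeros(p.shape[:2],np.uint8);g[a:b,c:d]=cv2.inRange(hsv,(45,90,20),(85,255,255))[a:b,c:d]
    k,lab,st,_=cv2.connectedComponentsWithStats(g); 
    keep=np.isin(lab,[i for i in range(1,k) if st[i,4]>25])
    pts=np.argwhere(keep)[:,::-1]
    q=cv2.convexHull(pts.astype(np.float32))[:,0]
    W=cast(n,q,21.)[:,:2].astype(np.float32)
    r=cv2.minAreaRect(W);print(n,"pcb rect",r,cv2.boxPoints(r).round(0).tolist())
    b0=cv2.convexHull(pts.astype(np.int32)); m=np.zeros_like(g);cv2.fillConvexPoly(m,b0,1)
    s=((hsv[...,1]<60)&(hsv[...,2]>60)&(m>0)).astype(np.uint8)
    s=cv2.morphologyEx(s,cv2.MORPH_OPEN,np.ones((3,3)))
    k,lab,st,ce=cv2.connectedComponentsWithStats(s);i=1+np.argmax(st[1:,4]);s=(lab==i)
    hp=np.argwhere(s)[:,::-1].astype(np.float32);print(n,"sink",st[i],ce[i])
    W=cast(n,cv2.convexHull(hp)[:,0],63.)[:,:2].astype(np.float32);r=cv2.minAreaRect(W);print("  rect@63",r,"centroid",cast(n,ce[i],63.))
    o=p.copy();o[keep]=(255,0,255);o[s]=(255,255,0);cv2.imwrite(f"pics/m_{n}.png",cv2.resize(o[a:b,c:d,::-1],(600,480),interpolation=cv2.INTER_NEAREST))
E
```

```text
top pcb rect ((535.6998291015625, -268.37811279296875), (134.01397705078125, 97.69156646728516), 82.27619171142578) [[478.0, -328.0], [575.0, -341.0], [593.0, -209.0], [496.0, -195.0]]
top sink [328 188  20  23 260] [335.45384615 201.58076923]
  rect@63 ((527.1434326171875, -284.8960876464844), (63.37856674194336, 73.78057098388672), 88.84773254394531) centroid [[ 518.31458929 -277.95766083   63.        ]]
side pcb rect ((493.630126953125, -262.3265380859375), (134.47048950195312, 23.945459365844727), 79.80587005615234) [[470.0, -326.0], [494.0, -331.0], [517.0, -198.0], [494.0, -194.0]]Traceback (most recent call last):
  File "<stdin>", line 16, in <module>
    return _wrapfunc(a, 'argmax', axis=axis, out=out, **kwds)
    return bound(*args, **kwds)
ValueError: attempt to get argmax of an empty sequence
```

```bash
cat > seg.py <<'E'
from h import *
import sys
def show(tag,pre="0"):
  roi={"top":(170,230,295,370),"side":(205,265,255,330)}
  out=[]
  C=np.array([532.5,-292.2]);y=np.array([.134,.991]);x=np.array([.991,-.134])
  for n in("top","side"):
    p=np.load(n+pre+".npz")["p"];a,b,c,d=roi[n]
    o=cv2.resize(p[a:b,c:d],None,fx=5.3,fy=8,interpolation=cv2.INTER_CUBIC)
    def dr(w,z,col):
        X=np.c_[w,np.full(len(w),z)]; q=proj(n,X); q=((q-[c,a]+.5)*[5.3,8]).round().astype(int)
        cv2.polylines(o,[q],True,col,1)
    sq=np.array([[-1,-1],[1,-1],[1,1],[-1,1]])
    R=np.array([x,y])
    dr(C+(sq*[35,30])@R,63,(255,0,0)); dr(C+(sq*[35,30])@R,31,(255,160,0)); dr(C+24*y+(sq*[52.5,70])@R,21,(255,255,0)); dr(C+24*y+(sq*[60,77.5])@R,9,(255,0,255))
    out.append(o)
  o=np.hstack(out);cv2.imwrite(tag,o[:,:,::-1])
show("pics/ov1.png")
E
python3 seg.py
```

```text
(no output)
```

View pics/ov1.png

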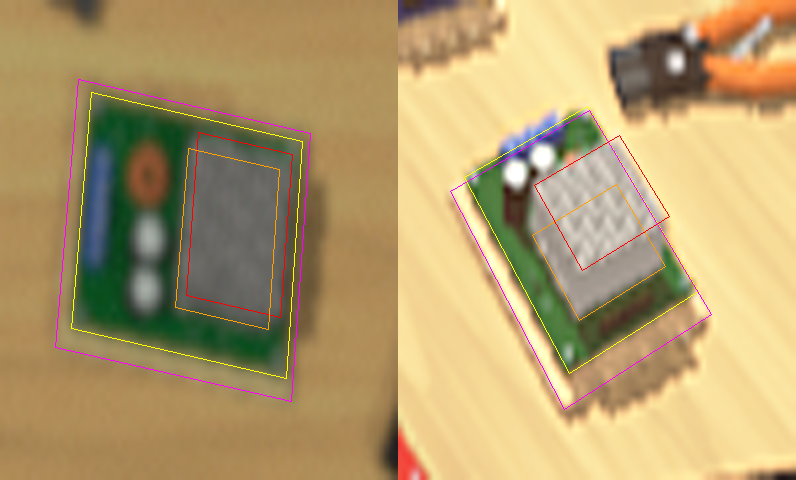

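View pics/m_top.png

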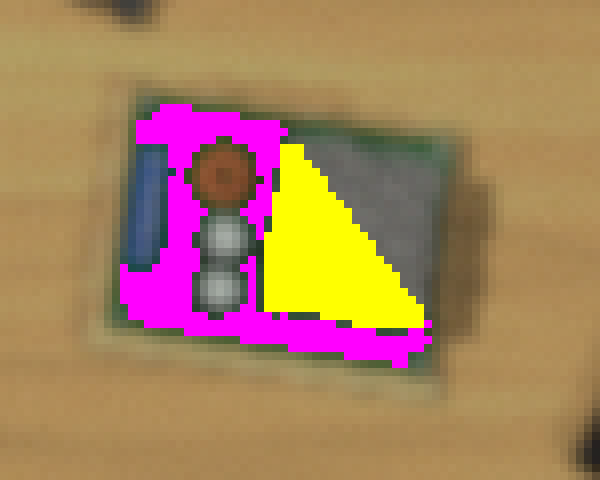

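```bash
python3 - <<'E'
from h import *
y=np.array([.134,.991]);x=np.array([.991,-.134]);R=np.array([x,y])
roi={"top":(180,222,322,358),"side":(218,258,276,312)}
for n in roi:
    f=np.load(n+"0.npz");p=f["p"];a,b,c,d=roi[n]
    hsv=cv2.cvtColor(p,cv2.COLOR_RGB2HSV)
    s=np.zeros(p.shape[:2],np.uint8);s[a:b,c:d]=(cv2.inRange(hsv,(0,0,60),(180,60,255))>0)[a:b,c:d]
    s=cv2.morphologyEx(s,cv2.MORPH_OPEN,np.ones((3,3)))
    k,lab,st,ce=cv2.connectedComponentsWithStats(s);i=1+np.argmax(st[1:,4]);s=lab==i;print(n,st[i],ce[i])
    o=p.copy();o[s]=(255,255,0);cv2.imwrite(f"pics/m2_{n}.png",cv2.resize(o[170:270,255:370,::-1],None,fx=5,fy=5,interpolation=cv2.INTER_NEAREST))
    uv=np.argwhere(s)[:,::-1]
    for z in(31,63):
        B=cast(n,uv,z)[:,:2]@R.T; print(z,"along x 1..99%",np.percentile(B[:,0],[1,99]).round(1),"y",np.percentile(B[:,1],[1,99]).round(1))
    # depth
    dd=f["d"][s];cc=optics.camera_params(n);q=np.c_[uv,np.ones(len(uv))]@np.linalg.inv(cc["mtx"]).T
    ok=dd>0;P=(q[ok]*dd[ok][:,None]-cc["t"])@cc["R"];print("depth med",np.median(P,0).round(1),np.percentile(P[:,2],[10,90]).round(0))
print("chip in board frame", R@np.array([532.5,-292.2]))
E
cd pics; python3 -c "
import cv2,numpy as np;a=cv2.imread('m2_top.png');b=cv2.imread('m2_side.png');cv2.imwrite('m2.png',cv2.resize(np.hstack([a,b]),(800,348)))"
```

```text
top [328 187  23  24 467] [338.85010707 198.55460385]
31 along x 1..99% [532.1 608.4] y [-258.1 -187.7]
63 along x 1..99% [525.9 600.3] y [-250.5 -181.8]
depth med [ 531.3 -292.    53.7] [31. 65.]
side [276 223  29  21 422] [290.95971564 232.32938389]
31 along x 1..99% [530.6 618.3] y [-247.1 -143.4]
63 along x 1..99% [512.9 597.5] y [-271.3 -171.2]
depth med [ 524.5 -294.4   56.2] [34. 62.]
chip in board frame [ 566.8623 -218.2152]
```

View pics/m2.png

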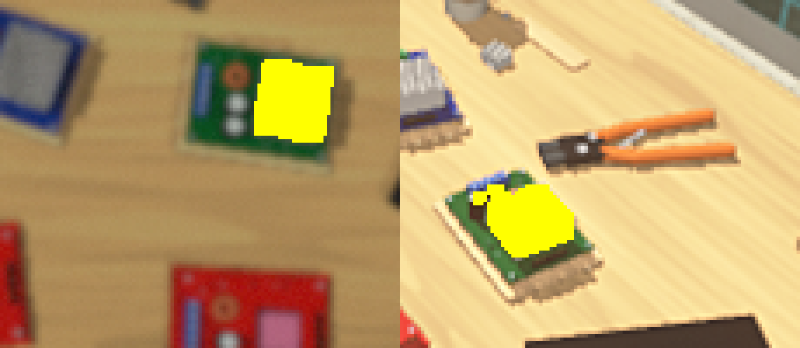

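Both measurements agree, with the press point at about (532, -292.5) and top and chip within 1–2 mm of each other. The heatsink width of 71.6 mm and the depth-derived top height of about 63 mm match the given sizes. Next I close the gripper and go above it.

```bash
python3 - <<'E'
from h import *
ctrl.gripper_to(0,20); print(ctrl.tcp_to_tips, sensors.read_state()["grip_width"])
a=np.arctan2(-.134,.991); best=None
for k in range(4):
    b=a+k*np.pi/2; x=np.array([np.cos(b),np.sin(b),0]); z=np.array([0,0,-1.]); R=np.c_[x,np.cross(z,x),z]
    q=ctrl.solve_ik([532.2,-292.4,200],R); print(k,None if q is None else np.round(q,2))
    if q is not None:
        # prefer fingers' row (tool y) across fins? choose small wrist turn
        c=abs(q[5]); 
        if best is None or c<best[0]: best=(c,k,R)
print(best[1]); np.save("R.npy",best[2])
ctrl.move_ptp([532.2,-292.4,200],best[2])
s=sensors.read_state();print(s["t"],s["eef_pos"],s["force"])
for n in("top","side"):
    p,d=optics.grab_frame(n);cv2.imwrite(f"pics/{n}1.png",p[:,:,::-1]);np.savez(n+"1.npz",p=p,d=d)
E
```

```text
25.0 0.07496762427060628
0 [-0.64  0.32  1.52 -0.    1.3   1.06]
1 [-0.64  0.32  1.52 -0.    1.3  -0.51]
2 [-0.64  0.32  1.52 -0.    1.3  -2.08]
3 [-0.64  0.32  1.52 -0.    1.3   2.63]
1
3.925 [ 532.62669603 -291.57789572  200.09956372] [-0.25360996 -0.41283869  0.27708696]
```

```bash
python3 - <<'E'
from h import *
R=np.load("R.npy")
ctrl.move_l([532.2,-292.4,100],vel=80)
s=sensors.read_state();print(s["t"],s["eef_pos"],s["force"])
o=[]
for n,(a,b,c,d) in {"side":(180,270,240,340),"top":(150,240,290,390)}.items():
    p,_=optics.grab_frame(n); o.append(cv2.resize(p[a:b,c:d],(400,360),interpolation=cv2.INTER_CUBIC))
cv2.imwrite("pics/near.png",np.hstack(o)[:,:,::-1])
E
```

```text
5.425 [ 532.71039955 -292.7680599   100.78658532] [0.34343383 0.63934527 0.66581738]
```

View pics/near.png

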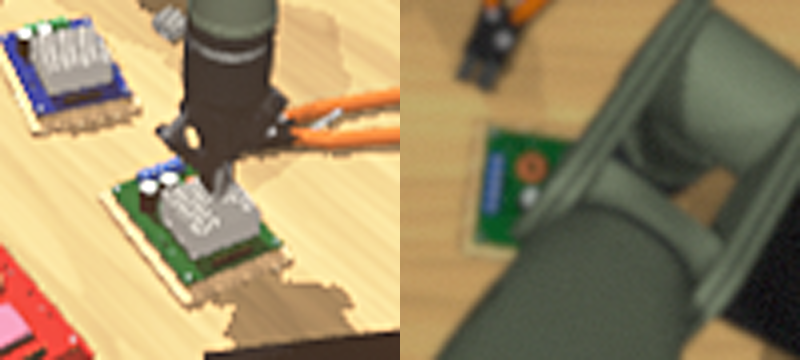

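The side view shows the closed tips just above the middle of the silver fins, around crop (215,195), and clear of the capacitors. Now I press under force control.

```bash
cat > press.py <<'E'
from h import *
def fz(n=8):
    v=[]
    for _ in range(n): ctrl.hold(.01); v.append(sensors.read_state()["force"][2])
    return float(np.mean(v))
b=fz();X,Y=532.2,-292.4
hit=ctrl.move_l([X,Y,82],vel=8,threshold=3)
s=sensors.read_state();f=fz()-b;print("hit",hit,s["t"],s["eef_pos"],f)
if hit:
    z=s["eef_pos"][2]
    while f<10.0 and z>82:
        z-=0.8 if f<6 else 0.3
        ctrl.move_l([X,Y,z],vel=8); f=fz()-b; s=sensors.read_state();print(round(z,2),s["eef_pos"].round(2),round(f,2),s["wrist_torque"].round(2))
    t=sensors.read_state()["t"]
    while sensors.read_state()["t"]-t<2.6:
        ctrl.hold(.2); f=fz(4)-b; print(round(f,1),end=" ")
        if f<8: z-=.3; ctrl.move_l([X,Y,z],vel=8)
        elif f>14: z+=.3; ctrl.move_l([X,Y,z],vel=8)
    s=sensors.read_state();print(s["t"],s["eef_pos"])
    ctrl.move_l([X,Y,105],vel=20); ctrl.move_l([X,Y,200],vel=100)
    print(sensors.read_state()["t"],fz()-b)
E
python3 press.py
```

```text
hit True 7.0833 [ 532.19279985 -292.42242271   87.12079254] 3.998430506570545
86.32 [ 532.3  -292.46   86.8 ] 5.13 [0.13 0.18 0.02]
85.52 [ 532.32 -292.49   86.15] 5.88 [ 0.12  0.25 -0.03]
84.72 [ 532.37 -292.52   85.65] 7.34 [ 0.21  0.31 -0.05]
84.42 [ 532.38 -292.53   85.56] 8.56 [ 0.22  0.3  -0.02]
84.12 [ 532.38 -292.54   85.41] 9.08 [ 0.32  0.42 -0.05]
83.82 [ 532.39 -292.56   85.26] 9.58 [0.32 0.5  0.01]
83.52 [ 532.41 -292.57   85.07] 10.58 [ 0.29  0.42 -0.05]
10.6 10.6 10.0 10.3 10.1 9.9 10.3 10.3 9.9 10.2 10.7 10.2 12.175 [ 532.38640073 -292.54128908   85.04892932]
14.5 -0.26939312705070567
```

I held 10 N for 2.6 s, with the tips about 2.9 mm below the original 63 mm. I'll swing back clear and check the result.

```bash
python3 - <<'E'
from h import *
ctrl.set_joints([1,.207,1.542,0,1.393,-.15])
o=[];
for n,(a,b,c,d) in {"side":(205,265,255,330),"top":(170,230,295,370)}.items():
    p,dd=optics.grab_frame(n);q=np.load(n+"0.npz")["p"]
    for im in(q,p): o.append(cv2.resize(im[a:b,c:d],(375,300),interpolation=cv2.INTER_CUBIC))
    df=np.abs(p.astype(int)-q).max(2); 
    hsv=cv2.cvtColor(p,cv2.COLOR_RGB2HSV)
    a,b,c,d={"top":(180,222,322,358),"side":(218,258,276,312)}[n]
    for P in(q,p):
        h=cv2.cvtColor(P,cv2.COLOR_RGB2HSV);s=np.zeros(P.shape[:2],np.uint8);s[a:b,c:d]=(cv2.inRange(h,(0,0,60),(180,60,255))>0)[a:b,c:d]
        s=cv2.morphologyEx(s,cv2.MORPH_OPEN,np.ones((3,3)));k,l,st,ce=cv2.connectedComponentsWithStats(s);i=1+np.argmax(st[1:,4]);print(n,st[i],ce[i].round(2))
    m=(df>40).astype(np.uint8);k,l,st,ce=cv2.connectedComponentsWithStats(m);print([x[:5].tolist() for x in st[1:] if x[4]>12])
cv2.imwrite("pics/after.png",np.vstack([np.hstack(o[:2]),np.hstack(o[2:])])[:,:,::-1])
s=sensors.read_state();print(s["t"],s["force"])
E
```

```text
side [276 223  29  21 422] [290.96 232.33]
side [276 223  29  22 427] [290.78 232.67]
[[116, 118, 11, 10, 40], [146, 178, 12, 12, 55]]
top [328 187  23  24 467] [338.85 198.55]
top [328 187  23  24 464] [338.75 198.73]
[[17, 272, 8, 4, 21], [128, 272, 11, 9, 74], [45, 282, 17, 12, 105], [137, 282, 8, 5, 23], [47, 292, 26, 15, 209]]
17.725 [-0.41806195 -0.15908852  0.40012681]
```

View pics/after.png

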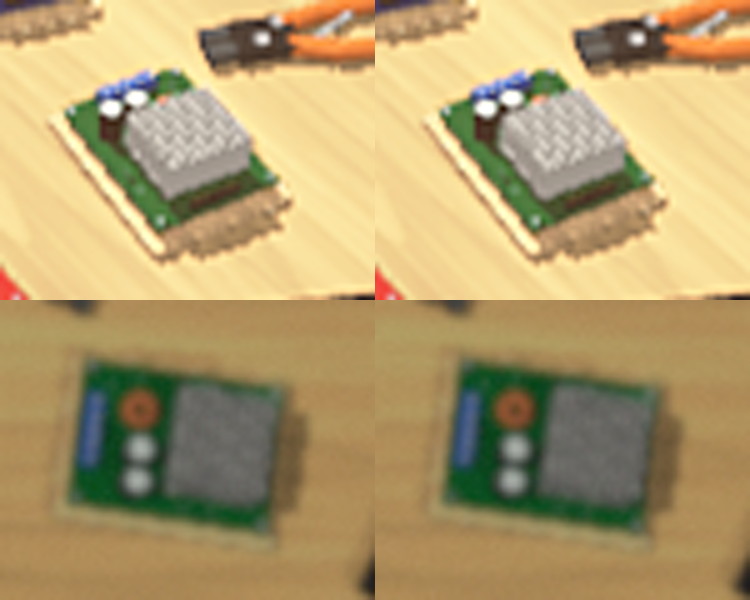

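The before and after pictures match. The heatsink centre moved less than 0.4 px, and the side view shows it 0.3 px lower, which fits the lasting set. Everything else that changed is the arm (gripper now shut) and its shadow.

```bash
python3 -c "
from plant import ctrl; ctrl.finish_job()"
```

```text
the job is handed in; nothing more can be done
```

I pressed the silver heatsink on the green board, top view (339,199), straight down with closed fingertips at about (532, -292.5) mm. The force held at 9.9–10.7 N for 2.6 s with about 2.9 mm of tip travel below 63 mm. I then withdrew and handed the job in at about 18 s.

**Checks:**
- **Heatsink position:** it stayed where it was within 0.4 px (roughly 1 mm). It looks level and square and sits slightly lower, as expected from the pad's set. I could not measure that set directly; I infer it from the force and travel.
- **Surroundings:** the only changes in the pictures were the arm, its closed gripper and its shadow.
- **Final force:** the force on the tool was back to zero within sensor noise.

**Disagreements:** from the top view, the heatsink measured 66 mm in y instead of 60 mm, so its centre was uncertain by about 3 mm, inside the 12 mm limit. My first side-view mask also failed, because it caught only part of the circuit board. A second one also took in a capacitor, so I used the side view only for overlay and comparison.

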